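Park the stirring rod in the milk jug

TASK

From the dark wooden tool block by the coffee machine, take the longest tool, the plain pale wooden stirring rod, and stand it in the tall milk jug so that it leans back over the jug's handle, leaving the pouring lip clear. Lower it in until its foot is close to the bottom before letting go, and keep the jug standing where it is.

Things in the scene. Friction and masses are not known exactly. Their poses are not given: they have to be found in the camera images.
- stirrer_mid (a point): Middle of the stirring rod: plain straight pale wood, round, 200 mm long, 14 mm in diameter, about 35 g, the tallest of three tools standing in the block. Point half-way along its axis; z points to its upper end. At the start it stands upright, its foot 10 mm and its top 210 mm above the counter.
- stirrer_top (a point): Centre of the rod's upper end, 100 mm along z from its middle; same axes.
- jug: Tall milk jug: round, steel, loose, about 400 g, 105 mm high, outer radius 49 mm at the foot and 46 mm at the rim, wall 3 mm, flat inner floor 5 mm above its underside. Origin: centre of its underside. z up; loop handle on its -x side (out to 80 mm from the axis, top 10 mm below the rim), pouring lip on its +x side. A low jug, 55 mm high, farther off is not meant.
- block: Dark wooden tool block, fixed, 70 (x) x 170 (y) x 55 mm high, origin at the centre of its underside. Three loose-fitting holes, 45 mm deep, in a row along its y, 55 mm apart, the middle one at its centre; a tool stands in each, in any order. The two others have a ball or a disc on top and end 120 mm or less above the counter.
Things that resemble listed ones, but are neither listed nor needed, are in the scene too. Leave any yellow look-alike of the jug alone.

How it is judged:
By the outcome, as a careful person would: the job done as asked, in the order asked, and still so for the second after the job is handed in, with the robot touching nothing.
It also fails if it takes over 38 s, if anything falls off the work surface, if the arm or the gripper's body presses on something with over 40 N, if the wrist force passes 120 N, or if a joint passes its speed limit or range.

ROBOT

A 6-joint arm with a two-finger parallel gripper is mounted at the origin on the work surface. World frame = base frame: x ahead of the robot, y to its left, z up, the work surface at z = 0. Lengths are in mm, angles in rad, forces in N, time in s.
With the tool pointing down it reaches from about 275 to 750 mm from the base axis. Payload 10.2 kg.
Tool frame: the origin (TCP) lies midway between the tips of the shut fingers; the grasp point (between the pads) lies 19 mm behind it; z points along the fingers, y is the direction in which the jaws open and shut (so a half turn about z gives the same grasp; the last joint's range is limited). The gripper opens to 88 mm and grips with 3 to 60 N. Pads are 18 mm wide; open, the fingers measure 123 mm over their backs; the gripper's body (75 mm by 187 mm) begins 45 mm behind the grasp point.
Start: joints at [-0.223, 0.313, 1.498, -0, 1.331, -0.223], TCP at [525.006, -0.014, 238.72] pointing down, gripper open.
Joint ranges: [-2.94, 2.94], [-0.97, 2.17], [0.19, 2.56], [-1.23, 4.37], [0.02, 3.11], [-2.88, 2.88]. Speed limits (rad/s): [2.39, 2.39, 3.01, 3.14, 3.14, 3.14].

INTERFACE

Orientations are given as a 3x3 rotation matrix whose columns are the frame's x, y, z axes.
In Python, from rig import bot gives the robot as it stands.
- The arm moves only by the shell command python3 -m pendant 'ROWS' [FORCE]. ROWS is JSON, a list of rows, each an object of numbers: "grip": the opening, from -1 (shut) to 1 (fully open); "tx", "ty", "tz": the shift along the tool's x, y, z in m; "ax", "ay", "az": the turn, a rotation vector about the tool's x, y, z in degrees. In form: [{"grip": .., "tx": .., "ty": .., "tz": .., "ax": .., "ay": .., "az": ..}, ...]. A call has 1 to 8 rows; each row is the pose to reach, as a shift and turn from the pose commanded when the call began, along the tool's axes at that moment; what a row does not reach only later rows make up. A row lasts 1/10 s, in which the tool goes at most 50 mm and 8.59 degrees, less where a joint would pass 70% of its speed; a pose out of reach is approached as far as the arm can. A call with a gripper value outside its range is refused whole. The fingers move at their own pace and stop on an object; FORCE is the grip in N (left out, the last holds). Time passes only in rows, so rows that repeat a pose let the fingers close. It gives the time, the measured TCP pose, the force and the opening at its end, in the units of the state.
- bot.get_obs(): the state, without advancing time (a new reading comes with each control period).
- bot.camera(name): name is "scene" or "side" or "wrist"; returns a dict with "pixels" (384x512x3 uint8, red, green, blue), "K" (3x3 intrinsics, pixels), "eye" and "orientation" of the camera in the world. Camera axes: x right, y down, z forward; pixel columns grow to the right and rows downward; lengths in mm; the calibration is good to about 2 mm. The wrist camera is an equidistant fisheye: a pixel r from the principal point sees the ray r / f radians off the axis. A picture is of the moment at which its call begins. There is no depth.
- bot.job_done(): hands the job in, once; it reports no verdict.
The state is a dict: "time_s": time; "q": joint angles; "dq": joint speeds; "joint_torque": joint torques, N m; "ee_pos": TCP position; "orientation": TCP orientation; "force": force on the tool from outside, world axes, zero at the start; "wrist_torque": the same for the moment, N m; "grip_width": finger opening in mm.
Only numpy, scipy, OpenCV 4.12 (cv2) and the standard library are available. Lean on these libraries where they do the work, as an engineer would, in place of code of your own. Each camera call takes 0.05 s, during which the arm holds its last target. There are 200 camera calls.

## Working session

There is one attempt and no reset: what is moved stays moved. The work goes in short steps, Python scripts to look and compute and a shell command to move; the robot and the scene stay as the last step left them, time stands still between calls to the robot, and variables do not carry over. Pictures are saved under pics/ and viewed, about 8 in all and at most 12, crops included, and the job is handed in when it is done.

```bash
mkdir -p pics; ls; python3 - <<'E'
from rig import bot
import cv2,numpy as np,pickle
o=bot.get_obs();print(o['time_s'],o['ee_pos'],o['orientation'],o['grip_width'])
d={n:bot.camera(n) for n in("scene","side","wrist")}
pickle.dump(d,open('c0.pkl','wb'))
for n in d: print(n,d[n]['K'],d[n]['eye'],d[n]['orientation'])
cv2.imwrite('pics/a.png',cv2.cvtColor(np.hstack([d['scene']['pixels'],d['side']['pixels']]),cv2.COLOR_RGB2BGR)[:, :])
im=cv2.imread('pics/a.png');cv2.imwrite('pics/a1.png',cv2.resize(im[:,:512],(800,600)));cv2.imwrite('pics/a2.png',cv2.resize(im[:,512:],(800,600)))
E
```

```text
pics
0.0 [5.24755404e+02 5.86942909e-02 2.38169214e+02] [[-2.39433541e-05  9.99999235e-01 -1.23633145e-03]
 [ 9.99999959e-01  2.42959411e-05  2.85173878e-04]
 [ 2.85203698e-04 -1.23632457e-03 -9.99999195e-01]] 88.28005970053796
scene [[493.5067726    0.         258.55297638]
 [  0.         493.5067726  193.41825401]
 [  0.           0.           1.        ]] [ 864.88335417  593.08019657 1249.01600718] [[-0.85565755  0.42087181 -0.30119276]
 [ 0.51753666  0.69856943 -0.494122  ]
 [ 0.00244204 -0.57867752 -0.8155528 ]]
side [[449.13893318   0.         258.88104477]
 [  0.         449.13893318 193.00342444]
 [  0.           0.           1.        ]] [  15.83089163 -632.49873915  750.66998109] [[ 0.80058748 -0.39677681  0.44902991]
 [-0.59919383 -0.53652825  0.5942257 ]
 [ 0.00514225 -0.74478561 -0.66728401]]
wrist [[297.31863964   0.         252.37187924]
 [  0.         297.31863964 187.31965678]
 [  0.           0.           1.        ]] [524.009038    74.52542693 384.32319691] [[ 9.99999716e-01 -4.80570290e-04 -5.80251534e-04]
 [-6.27572369e-04 -9.57456621e-01 -2.88576548e-01]
 [-4.16884358e-04  2.88576830e-01 -9.57456651e-01]]
```

View pics/a1.png

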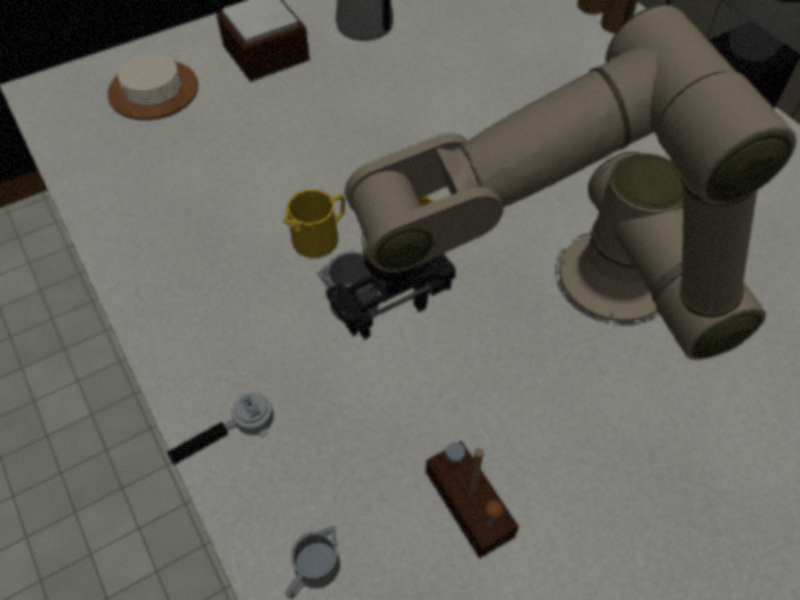

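View pics/a2.png

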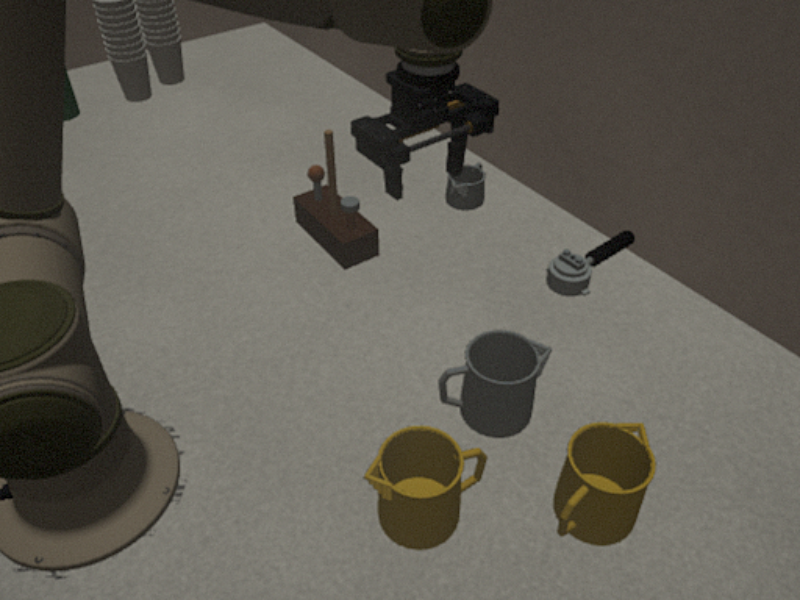

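The scene view shows the block at (472,497) with the rod in its middle hole, top at (479,453). The side view shows the rod top at (329,132), the grey jug's rim centre near (502,358), its handle at (441,385) and its lip at (550,350). The yellow jugs are near (420,485) and (605,480).

```bash
cat > h.py <<'E'
import numpy as np,cv2
def ray(c,u,v,fish=False):
    K=np.array(c['K']);x=(u-K[0,2])/K[0,0];y=(v-K[1,2])/K[1,1]
    if fish:
        r=np.hypot(x,y);s=np.sin(r)/max(r,1e-9);d=np.array([x*s,y*s,np.cos(r)])
    else: d=np.array([x,y,1.])
    return np.array(c['eye']),np.array(c['orientation'])@d
def onz(c,u,v,z,fish=False):
    e,d=ray(c,u,v,fish);return (e+d*(z-e[2])/d[2]).round(1)
E
python3 - <<'E'
import pickle;from h import *
d=pickle.load(open('c0.pkl','rb'));k=.64
S,D=d['scene'],d['side']
print('rodtop',onz(S,479*k,452*k,210),onz(D,329*k,131*k,210))
print('rodtop at block top',onz(D,333*k,197*k,55))
for n,u,v,z in[('rimL',465,357,105),('rimR',538,357,105),('rimfar',502,332,105),('rimnear',502,384,105),('lip',550,349,105),('handle top out',446,372,95),('handle low',441,385,75),('footnear',497,434,0)]:print(n,onz(D,u*k,v*k,z))
for n,u,v,z in[('b1',294,197,55),('b2',345,248,55),('b3',378,232,55)]:print(n,onz(D,u*k,v*k,z))
for n,u,v in[('s1',427,463),('s2',460,443),('s3',518,524),('s4',482,545)]:print(n,onz(S,u*k,v*k,55))
for n,u,v in[('y1 ctr rim',419,455),('y1 handle',486,460),('y2 ctr',611,455),('y2handle',565,525),('y2 lip',645,428)]:print(n,onz(D,u*k,v*k,105))
for n,u,v in[('scene y2',313,205),('scene jug visible',325,272)]:print(n,onz(S,u*k,v*k,105))
E
```

```text
rodtop [525.9 248.  210. ] [526.  243.9 210. ]
rodtop at block top [548.8 286.   55. ]
rimL [ 448.9 -187.4  105. ]
rimR [ 523.4 -242.6  105. ]
rimfar [ 517.5 -181.9  105. ]
rimnear [ 455.7 -248.9  105. ]
lip [ 545.8 -241.7  105. ]
handle top out [ 419.4 -186.1   95. ]
handle low [ 412.4 -186.    75. ]
footnear [ 461.9 -247.5    0. ]
b1 [492.9 327.1  55. ]
b2 [484.4 148.7  55. ]
b3 [552.7 152.7  55. ]
s1 [560.1 168.3  55. ]
s2 [493.5 166.6  55. ]
s3 [491.9 329.5  55. ]
s4 [559.4 327.6  55. ]
y1 ctr rim [ 310.5 -271.1  105. ]
y1 handle [ 365.7 -320.4  105. ]
y2 ctr [ 481.7 -398.3  105. ]
y2handle [ 377.4 -427.8  105. ]
y2 lip [ 542.2 -396.6  105. ]
scene y2 [ 474.8 -397.5  105. ]
scene jug visible [ 533.1 -235.6  105. ]
```

```bash
python3 -m pendant '[{"grip":1,"tx":0.05},{"grip":1,"tx":0.10},{"grip":1,"tx":0.15},{"grip":1,"tx":0.20},{"grip":1,"tx":0.246},{"grip":1,"tx":0.246},{"grip":1,"tx":0.246},{"grip":1,"tx":0.246}]'
python3 - <<'E'
from rig import bot
import cv2,pickle
d={n:bot.camera(n) for n in("scene","side","wrist")};pickle.dump(d,open('c1.pkl','wb'))
print(bot.get_obs()['ee_pos'],d['wrist']['eye'])
cv2.imwrite('pics/b1.png',cv2.resize(cv2.cvtColor(d['wrist']['pixels'],cv2.COLOR_RGB2BGR),(800,600)))
cv2.imwrite('pics/b2.png',cv2.resize(cv2.cvtColor(d['scene']['pixels'],cv2.COLOR_RGB2BGR)[80:272,120:376],(800,600)))
E
```

```text
[5.24923599e+02 7.88318738e-03 2.38554897e+02] [524.04277245  74.51821419 384.55459511]invalid input at $[0]: expected keys grip, tx, ty, tz, ax, ay, az
```

View pics/b1.png

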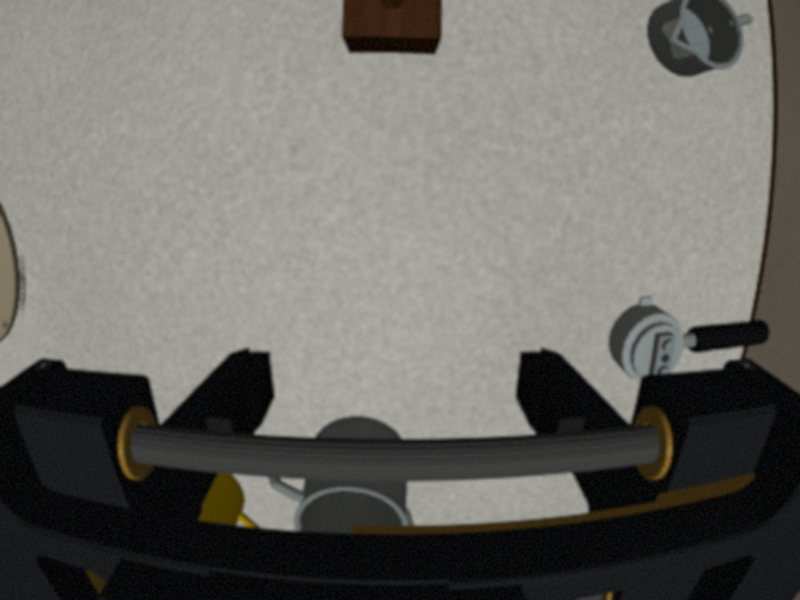

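View pics/b2.png

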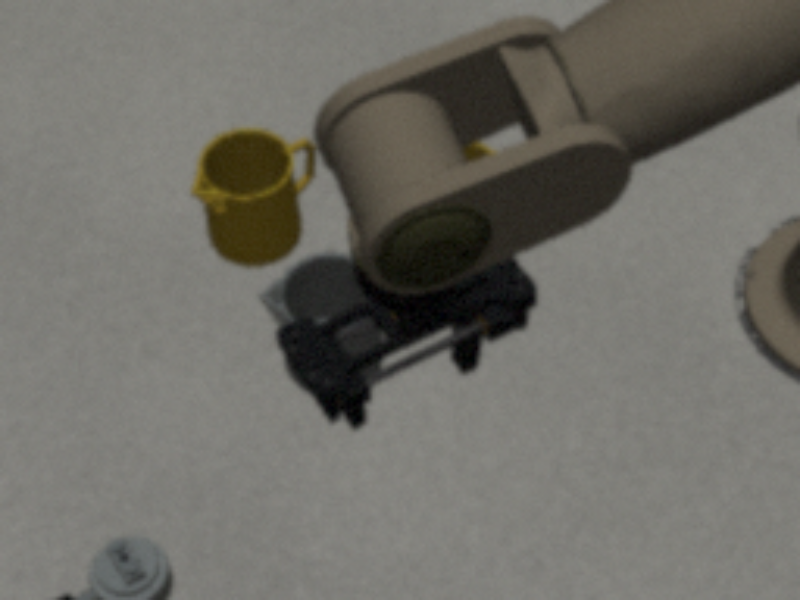

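The move was refused because every row needs all the keys, so nothing has moved. The wrist view shows the block at (392,25) and the grey jug's rim near (352,515), with its handle to the left at (275,485).

```bash
python3 -m pendant '[{"grip":1,"tx":0.05,"ty":0,"tz":0,"ax":0,"ay":0,"az":0},{"grip":1,"tx":0.10,"ty":0,"tz":0,"ax":0,"ay":0,"az":0},{"grip":1,"tx":0.15,"ty":0,"tz":0,"ax":0,"ay":0,"az":0},{"grip":1,"tx":0.20,"ty":0,"tz":0,"ax":0,"ay":0,"az":0},{"grip":1,"tx":0.246,"ty":0,"tz":0,"ax":0,"ay":0,"az":0},{"grip":1,"tx":0.246,"ty":0,"tz":0,"ax":0,"ay":0,"az":0},{"grip":1,"tx":0.246,"ty":0,"tz":0,"ax":0,"ay":0,"az":0},{"grip":1,"tx":0.246,"ty":0,"tz":0,"ax":0,"ay":0,"az":0}]'
python3 - <<'E'
from rig import bot
import cv2,pickle,numpy as np
d={n:bot.camera(n) for n in("scene","side","wrist")};pickle.dump(d,open('c1.pkl','wb'))
print(bot.get_obs()['ee_pos'],d['wrist']['eye'])
c=[cv2.cvtColor(d[n]['pixels'],cv2.COLOR_RGB2BGR) for n in("wrist","scene","side")]
cv2.imwrite('pics/c1.png',np.hstack([cv2.resize(c[0][:,100:420],(400,480)),cv2.resize(c[1][100:292,150:310],(400,480))]))
E
```

```text
time_s: 1.1
ee_pos: [525.2, 244.9, 238.6]
orientation: [[0.001, 1.0, -0.0], [1.0, -0.001, -0.0], [-0.0, -0.0, -1.0]]
force: [0.8, -0.5, 0.9]
grip_width: 88.2
[525.30624721 244.78885704 238.88216007] [524.4984492  319.23532371 384.88866145]
```

View pics/c1.png

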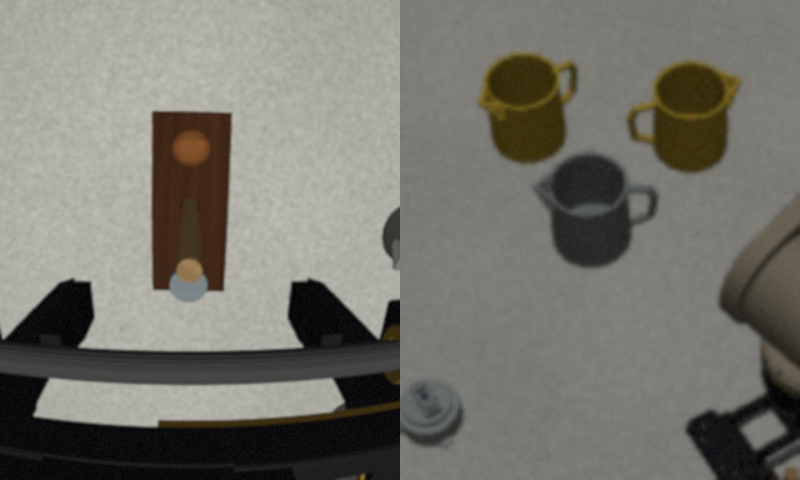

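The wrist view shows the rod top at crop (190,270), between the open fingers. The scene view now has the jug unobstructed: rim centre near (590,182), lip (537,190), handle (655,195).

```bash
python3 - <<'E'
import pickle;from h import *
d=pickle.load(open('c1.pkl','rb'));W,S,D=d['wrist'],d['scene'],d['side']
print('rod',onz(W,100+190*.8,270*.8,210,True))
print('rod base at block',onz(W,100+190*.8,199*.8,55,True))
f=lambda u,v:(150+(u-400)*.4,100+v*.4)
for n,u,v,z in[('rimL',551,182,105),('rimR',628,182,105),('far',590,154,105),('near',588,211,105),('lip',537,188,105),('handle top',655,190,95),('foot near',592,265,0)]:print(n,onz(S,*f(u,v),z))
# rim ellipse, grey mask in side view
E
```

```text
rod [524.2 247.4 210. ]
rod base at block [524.1 252.9  55. ]
rimL [ 524.9 -236.2  105. ]
rimR [ 447.6 -189.6  105. ]
far [ 465.3 -249.5  105. ]
near [ 508.2 -176.8  105. ]
lip [ 543.  -236.8  105. ]
handle top [ 422.7 -169.8   95. ]
foot near [ 510.8 -173.4    0. ]
```

```bash
python3 -m pendant '[{"grip":1,"tx":0.0025,"ty":0,"tz":0.03,"ax":0,"ay":0,"az":0},{"grip":1,"tx":0.0025,"ty":0,"tz":0.06,"ax":0,"ay":0,"az":0},{"grip":1,"tx":0.0025,"ty":0,"tz":0.082,"ax":0,"ay":0,"az":0},{"grip":1,"tx":0.0025,"ty":0,"tz":0.082,"ax":0,"ay":0,"az":0},{"grip":-1,"tx":0.0025,"ty":0,"tz":0.082,"ax":0,"ay":0,"az":0},{"grip":-1,"tx":0.0025,"ty":0,"tz":0.082,"ax":0,"ay":0,"az":0},{"grip":-1,"tx":0.0025,"ty":0,"tz":0.082,"ax":0,"ay":0,"az":0},{"grip":-1,"tx":0.0025,"ty":0,"tz":0.082,"ax":0,"ay":0,"az":0}]' 20
python3 -m pendant '[{"grip":-1,"tx":0,"ty":0,"tz":0,"ax":0,"ay":0,"az":0},{"grip":-1,"tx":0,"ty":0,"tz":0,"ax":0,"ay":0,"az":0},{"grip":-1,"tx":0,"ty":0,"tz":0,"ax":0,"ay":0,"az":0},{"grip":-1,"tx":0,"ty":0,"tz":0,"ax":0,"ay":0,"az":0},{"grip":-1,"tx":0,"ty":0,"tz":0,"ax":0,"ay":0,"az":0},{"grip":-1,"tx":0,"ty":0,"tz":0,"ax":0,"ay":0,"az":0}]' 20
```

```text
time_s: 2.05
ee_pos: [525.3, 248.5, 157.6]
orientation: [[0.0, 1.0, 0.001], [1.0, -0.0, 0.0], [0.0, 0.001, -1.0]]
force: [0.6, 0.6, 1.0]
grip_width: 58.0
time_s: 2.65
ee_pos: [525.0, 248.5, 156.7]
orientation: [[-0.0, 1.0, -0.0], [1.0, 0.0, -0.0], [-0.0, -0.0, -1.0]]
force: [0.3, -1.0, 0.4]
grip_width: 13.5
```

```bash
python3 -m pendant '[{"grip":-1,"tx":0,"ty":0,"tz":0,"ax":0,"ay":0,"az":0},{"grip":-1,"tx":0,"ty":0,"tz":-0.02,"ax":0,"ay":0,"az":0},{"grip":-1,"tx":0,"ty":0,"tz":-0.05,"ax":0,"ay":0,"az":0},{"grip":-1,"tx":0,"ty":0,"tz":-0.08,"ax":0,"ay":0,"az":0},{"grip":-1,"tx":0,"ty":0,"tz":-0.11,"ax":0,"ay":0,"az":0},{"grip":-1,"tx":0,"ty":0,"tz":-0.15,"ax":0,"ay":0,"az":0},{"grip":-1,"tx":0,"ty":0,"tz":-0.15,"ax":0,"ay":0,"az":0}]' 30
python3 - <<'E'
# plan: TCP for a given tilt, foot point; rod foot is L below the TCP along tool z
import numpy as np
from scipy.spatial.transform import Rotation as R
from rig import bot
o=bot.get_obs();print(o['ee_pos'],o['grip_width'],o['time_s'])
R0=np.array([[0,1,0],[1,0,0],[0,0,-1.]]);p0=np.array(o['ee_pos'])
L=147.; a=np.radians(-25);jx=np.array([np.cos(a),np.sin(a),0]);c=np.array([486.5,-214,0])
def pose(t,xf,zf,s=1):
    t=np.radians(t);z=np.sin(t)*jx-np.array([0,0,np.cos(t)])
    y=s*np.array([-jx[1],jx[0],0]);x=np.cross(y,z)
    M=np.stack([x,y,z],1);f=c+xf*jx+np.array([0,0,zf]);return f-L*z,M
for s in(1,-1):
  for t,xf,zf in[(0,-8,150),(32,-8,150),(32,28,12)]:
    p,M=pose(t,xf,zf,s);print(s,t,xf,zf,p.round(1),'tool shift',(R0.T@(p-p0)).round(1),'rotvec',R.from_matrix(R0.T@M).as_rotvec(degrees=True).round(1))
E
```

```text
time_s: 3.35
ee_pos: [526.1, 248.9, 312.0]
orientation: [[-0.0, 1.0, 0.009], [1.0, 0.0, 0.002], [0.002, 0.009, -1.0]]
force: [-0.6, 0.5, 0.4]
grip_width: 13.1
[526.14531842 248.85775757 312.01248098] 13.114081364233963 3.35
1 0 -8 150 [ 479.2 -210.6  297. ] tool shift [-459.5  -46.9   15. ] rotvec [  0.   0. -65.]
1 32 -8 150 [ 408.6 -177.7  274.7] tool shift [-426.6 -117.5   37.3] rotvec [-18.1 -28.5 -63.2]
1 32 28 12 [ 441.3 -192.9  136.7] tool shift [-441.8  -84.9  175.3] rotvec [-18.1 -28.5 -63.2]
-1 0 -8 150 [ 479.2 -210.6  297. ] tool shift [-459.5  -46.9   15. ] rotvec [  0.   0. 115.]
-1 32 -8 150 [ 408.6 -177.7  274.7] tool shift [-426.6 -117.5   37.3] rotvec [-32.   20.4 111.5]
-1 32 28 12 [ 441.3 -192.9  136.7] tool shift [-441.8  -84.9  175.3] rotvec [-32.   20.4 111.5]
```

```bash
python3 -m pendant '[{"grip":-1,"tx":-0.03,"ty":-0.01,"tz":0,"ax":0,"ay":0,"az":-7},{"grip":-1,"tx":-0.07,"ty":-0.02,"tz":0,"ax":0,"ay":0,"az":-15},{"grip":-1,"tx":-0.12,"ty":-0.035,"tz":0,"ax":0,"ay":0,"az":-23},{"grip":-1,"tx":-0.17,"ty":-0.05,"tz":0,"ax":0,"ay":0,"az":-31},{"grip":-1,"tx":-0.22,"ty":-0.065,"tz":0,"ax":0,"ay":0,"az":-39},{"grip":-1,"tx":-0.27,"ty":-0.08,"tz":0,"ax":0,"ay":0,"az":-47},{"grip":-1,"tx":-0.32,"ty":-0.09,"tz":0,"ax":0,"ay":0,"az":-55},{"grip":-1,"tx":-0.36,"ty":-0.10,"tz":0,"ax":0,"ay":0,"az":-62}]'
python3 -m pendant '[{"grip":-1,"tx":0,"ty":0,"tz":0,"ax":0,"ay":0,"az":0},{"grip":-1,"tx":0,"ty":0,"tz":0,"ax":0,"ay":0,"az":0},{"grip":-1,"tx":0,"ty":0,"tz":0,"ax":0,"ay":0,"az":0}]'
cat > plan.py <<'E'
import numpy as np,sys
from scipy.spatial.transform import Rotation as R
from rig import bot
o=bot.get_obs();print(o['time_s'],np.round(o['q'],2),np.round(o['ee_pos'],1),'w',o['grip_width'],'F',np.round(o['force'],1))
R0=np.array(o['orientation']);p0=np.array(o['ee_pos'])
L=147.; a=np.radians(-25);jx=np.array([np.cos(a),np.sin(a),0]);c=np.array([486.5,-214,0])
def pose(t,xf,zf):
    t=np.radians(t);z=np.sin(t)*jx-np.array([0,0,np.cos(t)])
    y=np.array([-jx[1],jx[0],0]);x=np.cross(y,z)
    M=np.stack([x,y,z],1);f=c+xf*jx+np.array([0,0,zf]);return f-L*z,M
f=p0+L*R0[:,2]-c;print('foot now: along jx %.1f lateral %.1f z %.1f tilt %.1f'%(f@jx,f@np.array([-jx[1],jx[0],0]),f[2],np.degrees(np.arccos(-R0[2,2]))))
for arg in sys.argv[1:]:
    t,xf,zf=map(float,arg.split(','));p,M=pose(t,xf,zf)
    print(arg,p.round(1),'shift',(R0.T@(p-p0)).round(1),'rot',R.from_matrix(R0.T@M).as_rotvec(degrees=True).round(1))
E
python3 plan.py 32,-43,130 32,31,12 20,-10,130
```

```text
time_s: 4.15
ee_pos: [434.4, -73.9, 306.2]
orientation: [[-0.859, 0.511, -0.0], [0.511, 0.859, 0.0], [0.0, 0.0, -1.0]]
force: [0.9, 0.3, 0.3]
grip_width: 13.0
time_s: 4.45
ee_pos: [435.4, -71.6, 306.5]
orientation: [[-0.856, 0.516, -0.0], [0.516, 0.856, 0.0], [0.0, 0.0, -1.0]]
force: [0.1, 0.3, -0.0]
grip_width: 13.2
4.45 [-0.43  0.08  1.61  0.    1.46 -1.46] [435.4 -71.6 306.5] w 13.15487434488259 F [ 0.1  0.3 -0. ]
foot now: along jx -106.6 lateral 107.5 z 159.5 tilt 0.0
32,-43,130 [ 376.9 -162.9  254.7] shift [   2.9 -108.4   51.8] rot [ -1.7 -32.   -5.9]
32,31,12 [ 444.  -194.2  136.7] shift [ -70.7 -100.5  169.7] rot [ -1.7 -32.   -5.9]
20,-10,130 [ 431.9 -188.5  268.1] shift [ -57.4 -101.9   38.3] rot [ -1. -20.  -6.]
```

```bash
python3 -m pendant '[{"grip":-1,"tx":0,"ty":-0.02,"tz":0,"ax":0,"ay":-4,"az":-1},{"grip":-1,"tx":0.001,"ty":-0.05,"tz":0.005,"ax":-0.5,"ay":-10,"az":-2},{"grip":-1,"tx":0.002,"ty":-0.08,"tz":0.015,"ax":-1,"ay":-17,"az":-3.5},{"grip":-1,"tx":0.003,"ty":-0.1,"tz":0.03,"ax":-1.5,"ay":-25,"az":-5},{"grip":-1,"tx":0.003,"ty":-0.108,"tz":0.045,"ax":-1.7,"ay":-30,"az":-5.9},{"grip":-1,"tx":0.003,"ty":-0.1085,"tz":0.047,"ax":-1.7,"ay":-32,"az":-5.9},{"grip":-1,"tx":0.003,"ty":-0.1085,"tz":0.047,"ax":-1.7,"ay":-32,"az":-5.9},{"grip":-1,"tx":0.003,"ty":-0.1085,"tz":0.047,"ax":-1.7,"ay":-32,"az":-5.9}]'
python3 plan.py 32,-43,130 32,31,12
python3 - <<'E'
from rig import bot
import cv2,pickle,numpy as np
d={n:bot.camera(n) for n in("scene","side")};pickle.dump(d,open('c2.pkl','wb'))
c=[cv2.cvtColor(d[n]['pixels'],cv2.COLOR_RGB2BGR) for n in("scene","side")]
cv2.imwrite('pics/d.png',np.hstack([cv2.resize(c[0][90:282,150:310],(400,480)),cv2.resize(c[1][100:340,230:430],(400,480))]))
E
```

```text
time_s: 5.25
ee_pos: [377.2, -163.3, 260.2]
orientation: [[-0.769, 0.422, 0.481], [0.358, 0.907, -0.223], [-0.53, 0.0, -0.848]]
force: [-0.1, 0.2, -0.6]
grip_width: 12.9
5.25 [-0.83 -0.26  2.13  0.29  0.77 -2.12] [ 377.2 -163.3  260.2] w 12.942611898521061 F [-0.1  0.2 -0.6]
foot now: along jx -42.5 lateral -0.1 z 135.6 tilt 32.0
32,-43,130 [ 376.9 -162.9  254.7] shift [3.3 0.3 4.5] rot [0.1 0.  0. ]
32,31,12 [ 444.  -194.2  136.7] shift [  3.1   0.2 143.8] rot [0.1 0.  0. ]
```

View pics/d.png

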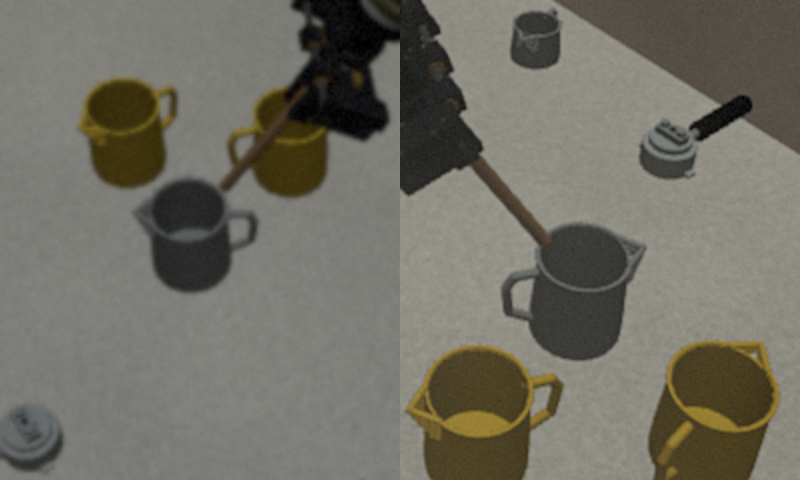

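The scene view shows the rod foot at crop (226,186), above the handle side of the jug. The side view has it at (546,242), just above the rear rim. I'll triangulate this against the plan.

```bash
python3 - <<'E'
import pickle;from h import *
d=pickle.load(open('c2.pkl','rb'));S,D=d['scene'],d['side']
a=np.radians(-25);jx=np.array([np.cos(a),np.sin(a)]);l=np.array([-jx[1],jx[0]]);c=np.array([486.5,-214])
def rel(p):q=np.array(p[:2])-c;return (q@jx).round(1),(q@l).round(1),np.round(p[2],1)
e1,d1=ray(S,150+226*.4,90+186*.4);e2,d2=ray(D,230+146*.5,100+242*.5)
t=np.linalg.lstsq(np.stack([d1,-d2],1),e2-e1,rcond=None)[0]
p=(e1+d1*t[0]);q=(e2+d2*t[1]);print('foot',rel(p),rel(q))
s=lambda u,v:(150+u*.4,90+v*.4)
w=lambda u,v:(230+(u-400)*.5,100+v*.5)
for n,c_,uv in[('S rim l',S,s(151,208)),('S rim r',S,s(230,208)),('S far',S,s(190,180)),('S near',S,s(188,236)),('S lip',S,s(135,212)),('D l',D,w(536,255)),('D r',D,w(632,255)),('D far',D,w(585,223)),('D near',D,w(585,290)),('D lip',D,w(646,246))]:print(n,rel(onz(c_,*uv,105)))
print('handle',rel(onz(S,*s(253,213),95)),rel(onz(S,*s(256,224),80)),rel(onz(D,*w(511,278),95)))
E
```

```text
foot (np.float64(-44.7), np.float64(-1.8), np.float64(135.2)) (np.float64(-39.6), np.float64(-2.9), np.float64(135.9))
S rim l (np.float64(44.2), np.float64(-2.5), np.float64(105.0))
S rim r (np.float64(-47.8), np.float64(7.4), np.float64(105.0))
S far (np.float64(-4.1), np.float64(-39.7), np.float64(105.0))
S near (np.float64(3.9), np.float64(42.9), np.float64(105.0))
S lip (np.float64(63.1), np.float64(1.5), np.float64(105.0))
D l (np.float64(-43.8), np.float64(10.6), np.float64(105.0))
D r (np.float64(49.7), np.float64(-8.5), np.float64(105.0))
D far (np.float64(17.9), np.float64(44.4), np.float64(105.0))
D near (np.float64(-10.4), np.float64(-43.3), np.float64(105.0))
D lip (np.float64(67.8), np.float64(0.5), np.float64(105.0))
handle (np.float64(-74.4), np.float64(9.9), np.float64(95.0)) (np.float64(-77.3), np.float64(15.1), np.float64(80.0)) (np.float64(-73.0), np.float64(-5.5), np.float64(95.0))
```

```bash
python3 -m pendant '[{"grip":-1,"tx":0.003,"ty":0,"tz":0.01,"ax":0,"ay":0,"az":0},{"grip":-1,"tx":0.003,"ty":0,"tz":0.03,"ax":0,"ay":0,"az":0},{"grip":-1,"tx":0.003,"ty":0,"tz":0.05,"ax":0,"ay":0,"az":0},{"grip":-1,"tx":0.003,"ty":0,"tz":0.07,"ax":0,"ay":0,"az":0},{"grip":-1,"tx":0.003,"ty":0,"tz":0.08,"ax":0,"ay":0,"az":0},{"grip":-1,"tx":0.003,"ty":0,"tz":0.08,"ax":0,"ay":0,"az":0}]'
python3 plan.py 32,31,12
python3 - <<'E'
from rig import bot
import cv2,pickle,numpy as np
d={n:bot.camera(n) for n in("scene","side")}
c=[cv2.cvtColor(d[n]['pixels'],cv2.COLOR_RGB2BGR) for n in("scene","side")]
cv2.imwrite('pics/e.png',np.hstack([cv2.resize(c[0][130:226,170:250],(400,480)),cv2.resize(c[1][160:300,260:376],(400,480))]))
E
```

```text
time_s: 5.95
ee_pos: [413.2, -180.4, 189.5]
orientation: [[-0.77, 0.422, 0.48], [0.358, 0.907, -0.222], [-0.529, 0.001, -0.849]]
force: [-0.4, -0.6, 0.3]
grip_width: 13.1
5.95 [-0.77 -0.05  2.17  0.36  0.52 -2.18] [ 413.2 -180.4  189.5] w 13.056626586570825 F [-0.4 -0.6  0.3]
foot now: along jx -2.9 lateral -0.3 z 64.8 tilt 31.9
32,31,12 [ 444.  -194.2  136.7] shift [-0.7  0.4 62.7] rot [ 0.1 -0.1  0. ]
```

View pics/e.png

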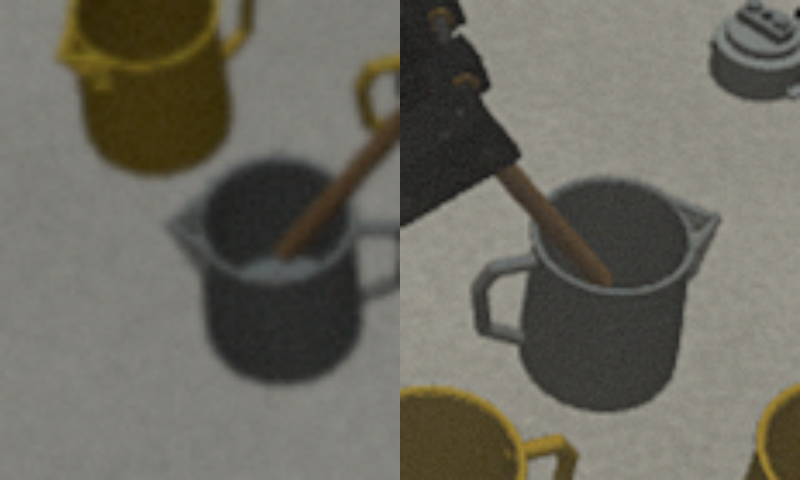

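The rod is inside the jug, clear of the wall in both views: foot at (288,250) in the scene crop and (605,280) in the side crop. There's no contact force, so I'll lower it the rest of the way.

```bash
python3 -m pendant '[{"grip":-1,"tx":-0.001,"ty":0,"tz":0.015,"ax":0,"ay":0,"az":0},{"grip":-1,"tx":-0.001,"ty":0,"tz":0.03,"ax":0,"ay":0,"az":0},{"grip":-1,"tx":-0.001,"ty":0,"tz":0.045,"ax":0,"ay":0,"az":0},{"grip":-1,"tx":-0.001,"ty":0,"tz":0.055,"ax":0,"ay":0,"az":0},{"grip":-1,"tx":-0.001,"ty":0,"tz":0.061,"ax":0,"ay":0,"az":0},{"grip":-1,"tx":-0.001,"ty":0,"tz":0.061,"ax":0,"ay":0,"az":0},{"grip":-1,"tx":-0.001,"ty":0,"tz":0.061,"ax":0,"ay":0,"az":0}]'
python3 plan.py 32,31,12
```

```text
time_s: 6.75
ee_pos: [443.0, -194.8, 139.7]
orientation: [[-0.768, 0.422, 0.481], [0.358, 0.906, -0.224], [-0.531, 0.0, -0.847]]
force: [0.2, 0.8, -0.4]
grip_width: 13.1
6.75 [-0.74  0.13  2.15  0.47  0.36 -2.27] [ 443.  -194.8  139.7] w 13.105194847455587 F [ 0.2  0.8 -0.4]
foot now: along jx 30.5 lateral -0.9 z 15.1 tilt 32.1
32,31,12 [ 444.  -194.2  136.7] shift [1.  0.9 2.9] rot [0.  0.1 0. ]
```

```bash
python3 -m pendant '[{"grip":-1,"tx":0,"ty":0.001,"tz":0.004,"ax":0,"ay":0,"az":0},{"grip":-1,"tx":0,"ty":0.001,"tz":0.004,"ax":0,"ay":0,"az":0},{"grip":-0.6,"tx":0,"ty":0.001,"tz":0.004,"ax":0,"ay":0,"az":0},{"grip":-0.5,"tx":0,"ty":0.001,"tz":0.004,"ax":0,"ay":0,"az":0},{"grip":-0.3,"tx":0,"ty":0.001,"tz":0.004,"ax":0,"ay":0,"az":0},{"grip":0,"tx":0,"ty":0.001,"tz":0.004,"ax":0,"ay":0,"az":0},{"grip":0.3,"tx":0,"ty":0.001,"tz":0.004,"ax":0,"ay":0,"az":0},{"grip":0.3,"tx":0,"ty":0.001,"tz":0.004,"ax":0,"ay":0,"az":0}]'
python3 plan.py
python3 - <<'E'
from rig import bot
import cv2,pickle,numpy as np
d={n:bot.camera(n) for n in("scene","side")};pickle.dump(d,open('c3.pkl','wb'))
c=[cv2.cvtColor(d[n]['pixels'],cv2.COLOR_RGB2BGR) for n in("scene","side")]
cv2.imwrite('pics/f.png',np.hstack([cv2.resize(c[0][130:226,170:250],(400,480)),cv2.resize(c[1][160:300,260:376],(400,480))]))
E
```

```text
time_s: 7.55
ee_pos: [445.3, -194.7, 135.8]
orientation: [[-0.768, 0.423, 0.481], [0.358, 0.906, -0.224], [-0.53, 0.0, -0.848]]
force: [0.3, -0.6, -0.5]
grip_width: 52.0
7.55 [-0.74  0.14  2.15  0.47  0.35 -2.28] [ 445.3 -194.7  135.8] w 51.976228219594695 F [ 0.3 -0.6 -0.5]
foot now: along jx 32.5 lateral 0.1 z 11.2 tilt 32.0
```

View pics/f.png

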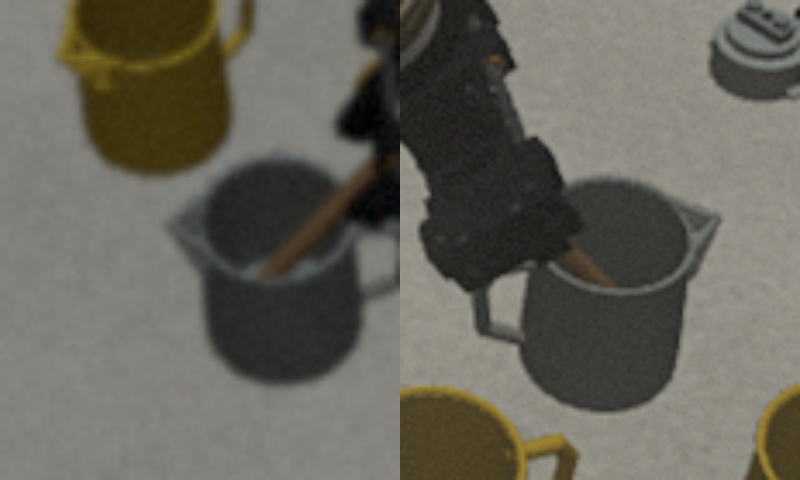

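Rod released, leaning over the handle side; foot at (270,275) in the scene crop, jug unmoved. Now I'll back out along the tool axis.

```bash
python3 -m pendant '[{"grip":0.6,"tx":0,"ty":0,"tz":-0.01,"ax":0,"ay":0,"az":0},{"grip":0.6,"tx":0,"ty":0,"tz":-0.03,"ax":0,"ay":0,"az":0},{"grip":0.6,"tx":0,"ty":0,"tz":-0.055,"ax":0,"ay":0,"az":0},{"grip":0.6,"tx":0,"ty":0,"tz":-0.085,"ax":0,"ay":0,"az":0},{"grip":0.6,"tx":0,"ty":0,"tz":-0.12,"ax":0,"ay":0,"az":0},{"grip":0.6,"tx":0,"ty":0,"tz":-0.15,"ax":0,"ay":0,"az":0},{"grip":0.6,"tx":0,"ty":0,"tz":-0.15,"ax":0,"ay":0,"az":0},{"grip":0.6,"tx":0,"ty":0,"tz":-0.15,"ax":0,"ay":0,"az":0}]'
python3 plan.py
python3 - <<'E'
from rig import bot
import cv2,pickle,numpy as np
d={n:bot.camera(n) for n in("scene","side")};pickle.dump(d,open('c4.pkl','wb'))
c=[cv2.cvtColor(d[n]['pixels'],cv2.COLOR_RGB2BGR) for n in("scene","side")]
cv2.imwrite('pics/g.png',np.hstack([cv2.resize(c[0][90:282,150:310],(400,480)),cv2.resize(c[1][100:340,230:430],(400,480))]))
E
```

```text
time_s: 8.45
ee_pos: [373.1, -161.2, 262.9]
orientation: [[-0.768, 0.423, 0.481], [0.358, 0.906, -0.225], [-0.531, -0.001, -0.847]]
force: [0.7, -0.6, -0.2]
grip_width: 70.6
8.45 [-0.83 -0.28  2.14  0.29  0.78 -2.12] [ 373.1 -161.2  262.9] w 70.5594216125704 F [ 0.7 -0.6 -0.2]
foot now: along jx -47.0 lateral -0.2 z 138.4 tilt 32.1
```

View pics/g.png

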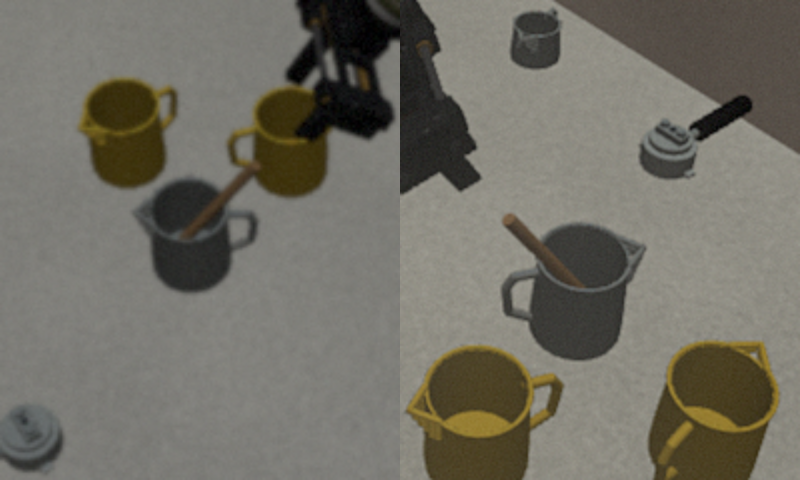

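The rod stands free, top at (252,168) in the scene crop and (511,219) in the side crop, over the handle. The jug is at the same pixels as before. I'll check the lean in numbers, then hand in.

```bash
python3 - <<'E'
import pickle;from h import *
d=pickle.load(open('c4.pkl','rb'));S,D=d['scene'],d['side']
a=np.radians(-25);jx=np.array([np.cos(a),np.sin(a)]);l=np.array([-jx[1],jx[0]]);c=np.array([486.5,-214])
e1,d1=ray(S,150+253*.4,90+168*.4);e2,d2=ray(D,230+111*.5,100+219*.5)
t=np.linalg.lstsq(np.stack([d1,-d2],1),e2-e1,rcond=None)[0]
p=(e1+d1*t[0]+e2+d2*t[1])/2;q=p[:2]-c;print('top along',q@jx,'lat',q@l,'z',p[2])
p=pickle.load(open('c2.pkl','rb'))
from rig import bot
n=bot.camera('scene');m=bot.camera('side')
print('change since c4',[np.abs(x['pixels'].astype(int)-y['pixels'])[150:].mean().round(2) for x,y in((n,S),(m,D))], bot.get_obs()['time_s'])
print(bot.job_done())
E
```

```text
top along -75.25372009597052 lat 2.0881673682301582 z 168.63851447604242
change since c4 [np.float64(1.93), np.float64(2.98)] 8.65
the job is handed in; nothing more can be done
None
```

The stirring rod now stands in the tall steel milk jug, leaning back over the handle with the pouring lip clear, and I've handed the job in. It took 8.65 s of robot time.

- **Pick:** I gripped the rod near its top, lifted it out of the block and tilted it about 32° toward the handle.
- **Placing:** I slid it into the jug along its own axis. By arm pose, its foot's lower edge was about 3 mm above the jug floor when I let go. I then backed out along the same axis.
- **Final checks:** From two camera views, the rod's top is about 75 mm from the jug's axis on the handle side, 2 mm off to the side and 169 mm up. The jug is at the same pixels as before, nothing was knocked, and the gripper is well clear. Force readings after each move stayed around 1 N.
- **Not fully confirmed:** I could not see the foot's resting spot directly. The comparison of the last two frames showed only small differences, which I took as image noise.
- **Refused command:** My first move was rejected for missing keys and moved nothing.

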